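# Hold a spring clip gaping over the edge of a test plate

## Task

I want to slip a backing strip beside the taller of the two upright weld test plates, so have the spring clip ready for me: squeeze its handles to spread the jaws, lift it off its rest and bring it down over the middle of the tall plate's top edge, one jaw on each side, square to the plate. Finish there, still holding it: jaws spread wide open, reaching well down past the edge but with the clip touching neither the plate nor its stand. Do not bump the plate hard, and leave the loose things lying about where they are.

Things in the scene. Friction and masses are not known exactly. Their poses are not given: they have to be found in the camera images.
- clip: Steel spring clip, 106 mm tall, 0.13 kg, standing jaws down, handles up, astride the rest's tongue. Origin: midway between the lips at their lower end (on the rest's base plate while shut). x along the pivot pin (40 mm long, 54 mm above the origin), z from jaws to handles, y the way the jaws open and the handles are squeezed; same after a half turn about z.
- clip_left (a joint): Opening of the clip: turn of either half about the pivot (both move alike), 0 shut, 0.32 rad wide open at the stop; the spring shuts it. Squeezing takes 5 N per handle at first, 8 N at the stop, which may carry the whole grip. Squeezed on the rest, the clip sinks about 5 mm as its lips spread.
- left_handle (a point): Centre of the flat rubber paddle (30 mm wide along the clip's x, 28 mm tall, 4 mm thick) that ends the handle on the clip's +y side. Shut: centre at y = 24, z = 92 mm in the clip's frame, splayed outward 0.32 rad, 62 mm over both paddles at their upper edges (z = 106 mm). Squeezed to the stop: upright, y = 11, z = 98 mm, 26 mm over both.
- right_handle (a point): Centre of the like paddle on the clip's -y side. Squeezed at mid-height or a little lower, the clip hangs upright; squeezed near their upper edges it may tilt by 0.15 rad about x, which brings a lip near the plate.
- rest: Rest of the clip, fixed to the table: base plate 84x64x10 mm with an upright tongue 40 mm long (x), 4 mm thick (y), its top 40 mm above the table. Origin at the centre of the underside, z up. On the robot's right, outside the work, stand a steel plate upright 0.27 m tall and a hanging extraction hood: keep the arm clear of both.
- tall_stand: Stand of the tall plate, fixed to the table: base plate 100x70x10 mm, cheeks up to 32 mm above the table, and clamped in it on end a steel plate 60 mm wide (x), 8 mm thick (y; 10 at the weld bead halfway up), top edge 130 mm above the table. Origin at the centre of the underside; same after a half turn.
- tall_edge (a point): Middle of the tall plate's top edge (130 mm above the table); axes as its stand's.
- short_stand: A like stand with the shorter plate, not to be used: 40 mm wide (x), 12 mm thick (y), top edge 90 mm above the table. Axes as the other stand's. The two stands and the rest stand in any order from left to right.
- tape: Tape measure, loose, 66x91x33 mm, to be left alone. Origin at the centre of its underside.
- magnet: Arrow-shaped welding magnet, loose, 60x60x16 mm, to be left alone. Origin at the centre of its underside.
- bolt: Hexagon bolt, loose, 66 mm long, to be left alone.
- marker: Paint marker, loose, 137 mm long, to be left alone.
- left_lip (a point): Inner lower edge of the rubber lip of the jaw on the clip's +y side. Lips: 6 mm thick, 12 mm tall, 30 mm wide in x; 5 mm apart when shut, about 39 mm when wide open, their lower ends then 3 to 6 mm above the clip's origin.
Not all that is in view belongs to the job. Leave any pink look-alike of the rest alone. Leave any blue look-alike of the clip alone.

How it is judged:
By the outcome, as a careful person would: the job done as asked, in the order asked, and still so for the second after the job is handed in, while the arm keeps its last pose, push and grip.
It also fails if it takes over 40 s, if anything falls off the work surface, if the arm or the gripper's body presses on something with over 40 N, if the wrist force passes 120 N, or if a joint passes its speed limit or range.

## Robot

A 6-joint arm with a two-finger parallel gripper is mounted at the origin on a cart in front of the work surface, level with it; the furniture and walls round the work are solid. World frame = base frame: x ahead of the robot, y to its left, z up, the work surface at z = 0. Lengths are in mm, angles in rad, forces in N, time in s.
With the tool pointing down it reaches from about 400 to 925 mm from the base axis. Payload 12.5 kg.
Tool frame: the origin (TCP) lies between the finger pads; the fingertips stand 25 mm ahead of it and the grasp point (between the pads) lies 6 mm ahead of it; z points along the fingers, y is the line along which they close (so a half turn about z gives the same grasp; the last joint's range is limited). The gripper opens to 95 mm and grips with 3 to 60 N. Pads are 20 mm wide; open, the fingers measure 119 mm over their backs; the gripper's body (75 mm by 180 mm) begins 59 mm behind the grasp point.
Start: joints at [-1.254, 0.491, 1.559, -0, 1.092, -0.106], TCP at [256.471, -569.971, 239.661] pointing down, gripper open.
Joint ranges: [-3.1, 3.1], [-0.84, 2.19], [0.05, 2.79], [-1.13, 4.28], [0.06, 2.93], [-2.69, 2.69]. Speed limits (rad/s): [2.22, 2.22, 2.79, 3.14, 3.14, 3.14].

## Interface

Orientations are given as [roll, pitch, yaw] about the fixed x, y, z axes, in that order (R = Rz(yaw) Ry(pitch) Rx(roll)).
In Python, from cell import state, read_camera, job_done, cut_out gives the robot as it stands. The module is installed in compiled form; this text tells all that it offers.
- The arm moves only by the tool jog_arm, never from a script. Its argument "motion" is a list of rows, each a list of 2 entries, a list of its own where there are three numbers: the shift along the tool's x, y, z in mm, then the turn about the tool's z in rad. A call has 1 to 5 rows; each row is the pose to reach, as a shift and turn from the pose commanded when the call began, along the tool's axes at that moment; what a row does not reach only later rows make up. A row lasts 1/10 s, in which the tool goes at most 50 mm and 8.59 degrees, less where a joint would pass 70% of its speed; a pose out of reach is approached as far as the arm can. A call with a gripper value outside its range is refused whole. "grip" is the closure, from 0 (fully open) to 1 (shut), set as the call begins (left out, the last holds). The fingers move at their own pace and stop on an object; the grip force is fixed at half the most. Time passes only in rows, so rows that repeat a pose let the fingers close. It gives the time, the measured TCP pose, the force, the opening and the grip force at its end, in the units of the state.
- state(): the state, without advancing time (a new reading comes with each control period).
- read_camera(name): name is "scene" or "top"; returns a dict with "img" (480x640x3 uint8, blue, green, red), "vertical_fov" (degrees; the focal length in pixels is half the picture's height over the tangent of half this angle, whatever the lens; pixels are square), "cx", "cy" (the principal point, pixels), "extrinsics" (4x4, takes a point from camera to world coordinates). Camera axes: x right, y up, looking along -z (the intrinsics and any distortion apply to the point x, -y, -z); pixel columns grow to the right and rows downward; lengths in mm; the calibration is good to about 2 mm. A picture is of the moment at which its call begins. There is no depth.
- job_done(): hands the job in; it is judged then, once.
Trained networks look in a picture, given as the dict that the camera call returned (one of the last four; its "shot" number tells which), for a name from the list of things; names that differ only in an ending like _2 or _b are one class to them, and where a whole thing is asked for, a point or a joint stands for the part that bears it (a point fixed in the world has none). Each returns a list of dicts, best first, with "p" (0 to 1); they miss things now and then, are a little off and sometimes report something else, mostly with a low value. They report only what shows in the picture. A call takes as long as a camera call. They do not tell look-alikes from the thing itself.
- cut_out(name, picture): "region" (480x640 bool, what is visible of it) and "box" ([left, top, right, bottom] in pixels, round what is visible of it).
The state is a dict: "t": time; "joints": joint angles; "qvel": joint speeds; "tau": joint torques, N m; "eef_pos": TCP position; "tcp_rot": TCP orientation; "ft_force": force on the tool from outside, world axes, zero at the start; "moment": the same for the moment, N m; "opening": opening from 0.0 (shut) to 1.0 (fully open); "grip_force": force on a finger pad.
Only numpy, scipy, OpenCV 4.12 (cv2) and the standard library are available. Lean on these libraries where they do the work, as an engineer would, in place of code of your own. Each camera call takes 0.05 s, during which the arm holds its last target. There are 200 camera calls.

## Working session

There is one attempt and no reset: what is moved stays moved. The work goes in short steps, Python scripts to look and compute and a tool call to move; the robot and the scene stay as the last step left them, time stands still between calls to the robot, and variables do not carry over. Pictures are saved under pics/ and viewed, at most 10 in all, crops included, and the job is handed in when it is done.

Besides the shell and the picture viewer there is one more tool, called after ">>>" by a JSON object that holds its "api" and its "payload". jog_arm: Moves the arm, as the interface text tells. Its arguments: {"type":"object","properties":{"motion":{"type":"array"},"grip":{"type":"number"}},"required":["motion"]}

```bash
mkdir -p pics; python3 - <<'E'
from cell import *
import cv2,numpy as np,pickle
s=state();print({k:np.round(v,3).tolist() for k,v in s.items()})
P={}
for n in("scene","top"):
    p=read_camera(n);cv2.imwrite(f"pics/{n}0.png",p["img"]);P[n]=p
    print(n,{k:(np.round(v,3).tolist()) for k,v in p.items() if k not in("img",)and not isinstance(v,str)}, )
    for o in("clip","rest","tall_stand","short_stand","left_handle"):
        r=cut_out(o,p);print(o,[(np.round(d["p"],2),np.round(d["box"]).tolist()) for d in r][:3])
pickle.dump(P,open("p0.pkl","wb"))
E
```

```text
{'t': 0.0, 'joints': [-1.254, 0.492, 1.559, -0.0, 1.092, -0.106], 'qvel': [0.001, -0.0, -0.0, -0.002, -0.001, 0.001], 'tau': [-0.001, -61.265, -25.818, 0.069, 0.048, -0.0], 'eef_pos': [256.399, -569.742, 239.068], 'tcp_rot': [-3.14, -0.0, 0.423], 'ft_force': [-0.574, -0.687, -0.13], 'moment': [-0.048, -0.009, -0.01], 'grip_force': 0.0, 'opening': 0.998}
scene {'vertical_fov': 45.381, 'cx': 314.714, 'cy': 238.526, 'extrinsics': [[-0.998, 0.047, -0.034, 487.141], [-0.056, -0.658, 0.751, 930.987], [0.013, 0.752, 0.659, 774.379], [0.0, 0.0, 0.0, 1.0]], 'shot': 1}
clip [(np.float64(0.91), [323.0, 229.0, 356.0, 291.0]), (np.float64(0.63), [320.0, 247.0, 343.0, 286.0]), (np.float64(0.58), [394.0, 237.0, 428.0, 289.0])]
rest [(np.float64(0.97), [308.0, 268.0, 368.0, 305.0]), (np.float64(0.88), [349.0, 222.0, 393.0, 256.0])]
tall_stand [(np.float64(0.73), [300.0, 309.0, 353.0, 371.0]), (np.float64(0.63), [223.0, 300.0, 261.0, 322.0])]
short_stand []
left_handle [(np.float64(0.91), [320.0, 250.0, 343.0, 289.0]), (np.float64(0.78), [391.0, 233.0, 409.0, 288.0])]
top {'vertical_fov': 45.785, 'cx': 317.143, 'cy': 232.682, 'extrinsics': [[-0.026, 0.998, -0.055, 443.372], [-1.0, -0.027, -0.015, 155.68], [-0.016, 0.054, 0.998, 1319.724], [0.0, 0.0, 0.0, 1.0]], 'shot': 2}
clip [(np.float64(0.82), [297.0, 237.0, 327.0, 261.0]), (np.float64(0.6), [314.0, 293.0, 333.0, 322.0])]
rest [(np.float64(0.92), [354.0, 254.0, 390.0, 296.0]), (np.float64(0.82), [292.0, 229.0, 333.0, 270.0])]
tall_stand [(np.float64(0.59), [205.0, 228.0, 254.0, 272.0])]
short_stand [(np.float64(0.63), [387.0, 142.0, 421.0, 172.0])]
left_handle [(np.float64(0.75), [299.0, 234.0, 314.0, 254.0]), (np.float64(0.43), [319.0, 295.0, 330.0, 304.0])]
```

```bash
python3 - <<'E'
import cv2
a=cv2.imread("pics/scene0.png")[180:400,190:470];cv2.imwrite("pics/s1.png",cv2.resize(a,(764,600),interpolation=cv2.INTER_CUBIC))
a=cv2.imread("pics/top0.png")[120:340,190:470];cv2.imwrite("pics/t1.png",cv2.resize(a,(764,600),interpolation=cv2.INTER_CUBIC))
E
```

```text
(no output)
```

View pics/s1.png

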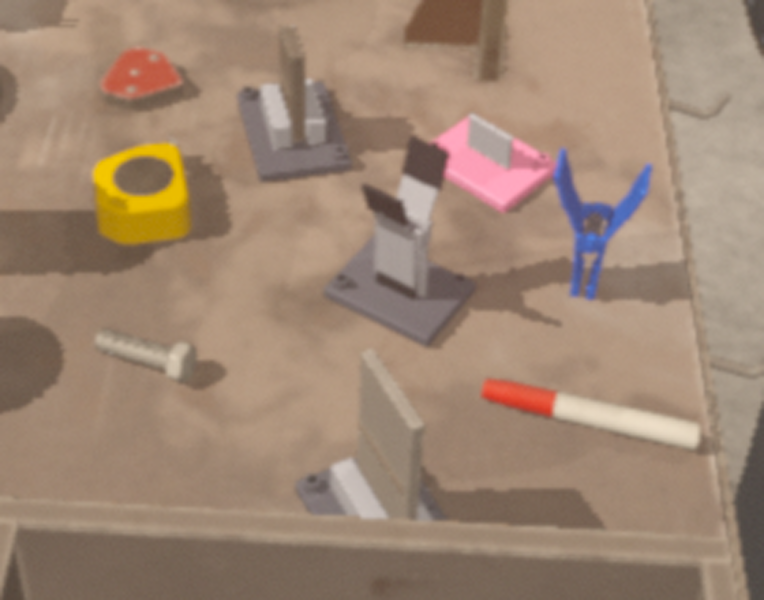

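View pics/t1.png

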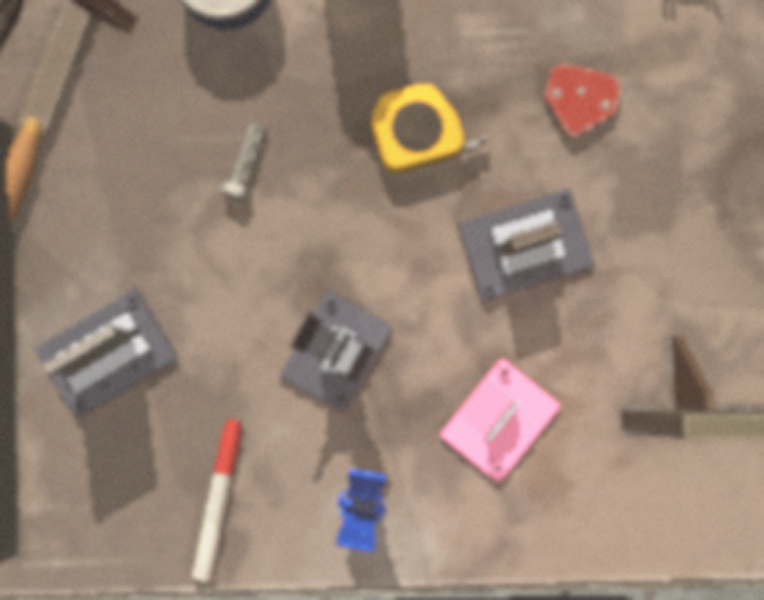

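View pics/scene0.png

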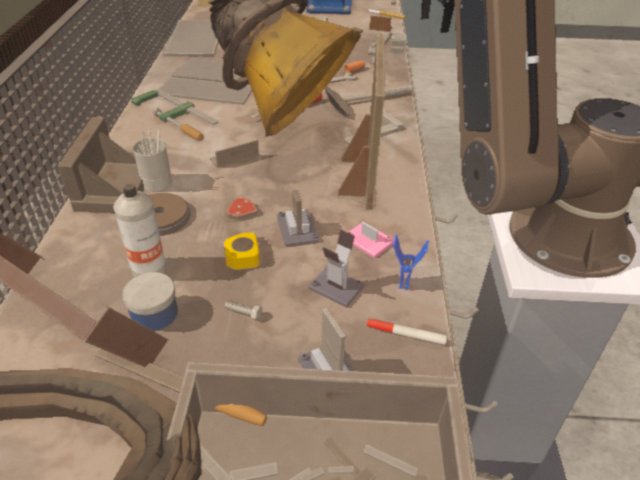

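View pics/top0.png

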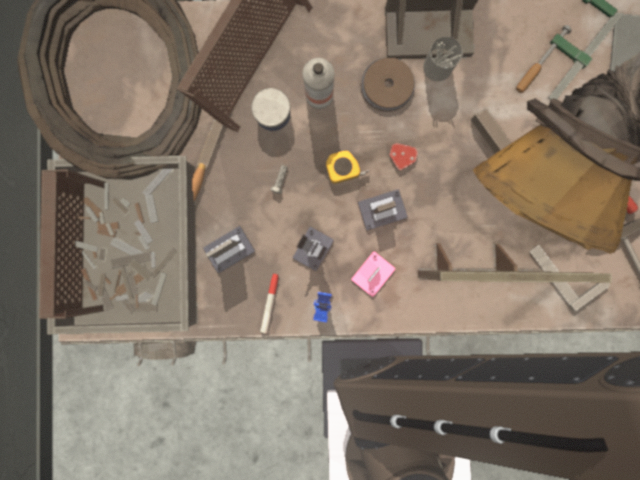

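```bash
python3 - <<'E'
import pickle
P=pickle.load(open("p0.pkl","rb"))
print({k:v for k,v in P["top"].items() if k!="img"},P["scene"].keys())
E
```

```text
{'vertical_fov': 45.78499701601949, 'cx': 317.14313175290437, 'cy': 232.68151002970012, 'extrinsics': array([[-2.58225064e-02,  9.98163792e-01, -5.47927201e-02,
         4.43371860e+02],
       [-9.99533131e-01, -2.66756935e-02, -1.48972486e-02,
         1.55679960e+02],
       [-1.63315279e-02,  5.43824547e-02,  9.98386613e-01,
         1.31972402e+03],
       [ 0.00000000e+00,  0.00000000e+00,  0.00000000e+00,
         1.00000000e+00]]), 'shot': 2} dict_keys(['img', 'vertical_fov', 'cx', 'cy', 'extrinsics', 'shot'])
```

```bash
cat > h.py <<'E'
import numpy as np,cv2
S=4
def proj(p,X):
    E=np.array(p["extrinsics"]);c=(np.asarray(X)-E[:3,3])@E[:3,:3]
    f=240/np.tan(np.radians(p["vertical_fov"])/2)
    return np.c_[p["cx"]+f*c[:,0]/-c[:,2],p["cy"]-f*c[:,1]/-c[:,2]]
def box(cx,cy,z0,dx,dy,z1,tilt=0):
    B=np.array([[a*dx/2,b*dy/2,c*(z1-z0)/2] for a in(-1,1) for b in(-1,1) for c in(-1,1)])
    R=cv2.Rodrigues(np.array([tilt,0.,0.]))[0]
    return B@R.T+[cx,cy,(z0+z1)/2]
def place(B,x,y,yaw,z=0):
    c,s=np.cos(yaw),np.sin(yaw);return [b@np.array([[c,s,0],[-s,c,0],[0,0,1]])+[x,y,z] for b in B]
def render(p,boxes,off=(0,0)):
    m=np.zeros((480*S,640*S),np.uint8)
    for b in boxes:
        q=(proj(p,b)+np.array(off)+.5)*S-.5
        cv2.fillConvexPoly(m,cv2.convexHull(np.round(q).astype(np.int32)),1)
    return m
def iou(p,boxes,mask,ign=None):
    m=render(p,boxes)>0;M=cv2.resize(mask.astype(np.uint8),None,fx=S,fy=S,interpolation=cv2.INTER_NEAREST)>0
    if ign is not None:
        k=~(cv2.resize(ign.astype(np.uint8),None,fx=S,fy=S,interpolation=cv2.INTER_NEAREST)>0);m&=k;M&=k
    return (m&M).sum()/(m|M).sum()
REST=[box(0,0,0,84,64,10),box(0,0,10,40,4,40)]
TALL=[box(0,0,0,100,70,10),box(0,0,10,60,8,130)]
def clip(t=0.): # t tilt of paddles remaining (0.32 shut, 0 open)
    k=t/.32; y=11+13*k; z=98-6*k
    jaw=2.5+17*(1-k)
    L=[box(0,s*y,z-14,30,4,z+14,-s*t) for s in(-1,1)]
    for s in(-1,1):
        z0=4.5*(1-k)
        L.append(box(0,s*(jaw+3),z0,30,6,z0+12,-s*(t-.32)*-1))
        a=box(0,s*(jaw+3),z0,26,3,z0+10);b=box(0,s*5,50,26,3,54);L.append(np.r_[a,b])
        a=box(0,s*4,54,24,3,58);b=box(0,s*y,z-12,24,3,z-8);L.append(np.r_[a,b])
    return L+[box(0,0,50,40,8,58)]
def overlay(p,sets,fn,roi,sz=(760,570)):
    x0,y0,x1,y1=roi;k=sz[0]/(x1-x0)
    im=cv2.resize(p["img"][y0:y1,x0:x1],None,fx=k,fy=k,interpolation=cv2.INTER_CUBIC)
    for boxes,col in sets:
        for b in boxes:
            q=((proj(p,b)+.5-[x0,y0])*k).astype(np.int32)
            cv2.polylines(im,[cv2.convexHull(q)],True,col,1)
    cv2.imwrite(fn,im)
E
python3 - <<'E'
from h import *
from cell import *
import pickle
from scipy.optimize import minimize
P={n:read_camera(n) for n in("scene","top")}
def reg(o,n,c):
    for d in cut_out(o,P[n]):
        b=d["box"]
        if b[0]<c[0]<b[2] and b[1]<c[1]<b[3]: return d["region"]
    print("miss",o,n);return None
R={n:reg("rest",n,c) for n,c in(("scene",(338,285)),("top",(313,250)))}
C={n:reg("clip",n,c) for n,c in(("scene",(338,270)),("top",(313,248)))}
T={n:reg("tall_stand",n,c) for n,c in(("scene",(330,340)),("top",(229,250)))}
pickle.dump((P,R,C,T),open("m.pkl","wb"))
def fit(f,x0,st):
    best=None
    for k in range(3):
        s=np.array([x0]+[np.array(x0)+np.eye(len(x0))[i]*st[i]*(-1)**k for i in range(len(x0))])
        r=minimize(f,x0,method="Nelder-Mead",options=dict(initial_simplex=s,xatol=.02,fatol=1e-5));x0=r.x
    return r
ms=("scene","top")
def fr(v,ns=ms):
    return -sum(iou(P[n],place(REST,v[0],v[1],v[2]/20),R[n],C[n]) for n in ns)/len(ns)
def ft(v,ns=ms):
    return -sum(iou(P[n],place(TALL,v[0],v[1],v[2]/20),T[n],IG.get(n)) for n in ns)/len(ns)
def fc(v,ns=ms):
    return -sum(iou(P[n],place(clip(.32),v[0],v[1],v[2]/20,10),C[n]) for n in ns)/len(ns)
ig=np.zeros((480,640),bool);ig[366:]=1
IG={"scene":ig}
# initial from base rays
def ray(p,u,z):
    E=np.array(p["extrinsics"]);f=240/np.tan(np.radians(p["vertical_fov"])/2)
    d=E[:3,:3]@np.array([(u[0]-p["cx"])/f,-(u[1]-p["cy"])/f,-1]);return (E[:3,3]+d*(z-E[2,3])/d[2])
r0=ray(P["top"],(313,248),5);t0=ray(P["top"],(229,250),5);print(r0,t0)
for nm,f,i in(("rest",fr,[r0[0],r0[1],-.55*20]),("tall",ft,[t0[0],t0[1],-1.0*20]),("clip",fc,[r0[0],r0[1],-.55*20])):
    for ns in(ms,("top",),("scene",)):
        r=fit(lambda v:f(v,ns),i,[8,8,2]);print(nm,ns,np.round(r.x[:2],1),np.round(r.x[2]/20,3),np.round(r.fun,3))
E
```

```text
[480.29744061 185.79824452   5.        ] [480.78033063 380.68837721   5.        ]
rest ('scene', 'top') [480.2 184.2] -0.534 -0.866
rest ('top',) [480.8 185.6] -0.533 -0.866
rest ('scene',) [479.2 183.6] -0.569 -0.88
tall ('scene', 'top') [483.1 380.3] -1.078 -0.966
tall ('top',) [483.1 380.2] -1.069 -0.967
tall ('scene',) [483.3 379.7] -1.086 -0.966
clip ('scene', 'top') [480.2 185.9] -0.525 -0.676
clip ('top',) [479.8 185.9] -0.539 -0.896
clip ('scene',) [482.2 183.8] -0.67 -0.472
```

```bash
python3 - <<'E'
from h import *
import pickle
P,R,C,T=pickle.load(open("m.pkl","rb"))
s=[(place(REST,480.2,185,-.535),(0,255,0)),(place(clip(.32)[:4],480.2,185,-.535,10),(0,0,255)),(place(TALL,483.1,380.2,-1.077),(255,255,0))]
for n,r,in(("scene",(260,220,420,380)),("top",(190,190,350,310))):
    overlay(P[n],s,f"pics/o_{n}.png",r,(600,1) if n=="scene" else (760,1))
E
```

```text
(no output)
```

View pics/o_scene.png

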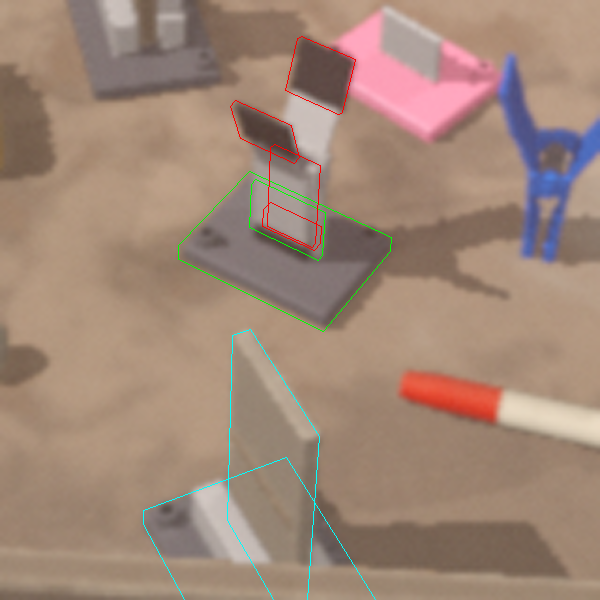

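View pics/o_top.png

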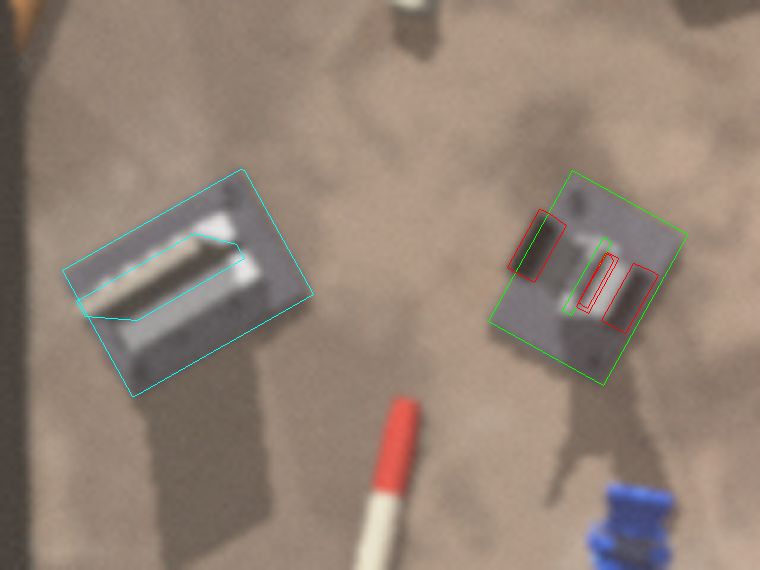

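>>> {"api": "jog_arm", "payload": {"motion": [[[0,0,-45],0],[[0,0,-90],0],[[10,-20,-130],0],[[26,-58,-150],0],[[44,-98,-150],0]]}}

```text
t: 1.5
eef_pos: [256.4, -462.1, 392.2]
tcp_rot: [3.137, 0.0, 0.422]
ft_force: [0.5, -0.5, -1.0]
opening: 1.003
grip_force: 0.0
```

>>> {"api": "jog_arm", "payload": {"motion": [[[24,-42,0],-0.14],[[48,-84,0],-0.28],[[71,-124,0],-0.42],[[108,-145,0],-0.56],[[145,-167,0],-0.7]]}}

```text
t: 2.0
eef_pos: [320.2, -249.1, 390.2]
tcp_rot: [3.14, 0.001, 1.127]
ft_force: [0.8, -0.9, 0.8]
opening: 1.003
grip_force: 0.0
```

>>> {"api": "jog_arm", "payload": {"motion": [[[43,-3,0],-0.14],[[86,-6,0],-0.28],[[129,-9,0],-0.42],[[172,-12,0],-0.56],[[214,-14,0],-0.7]]}}

```text
t: 2.5
eef_pos: [400.3, -49.9, 389.9]
tcp_rot: [3.141, 0.001, 1.829]
ft_force: [0.4, -1.0, -0.6]
opening: 1.001
grip_force: 0.0
```

>>> {"api": "jog_arm", "payload": {"motion": [[[41,27,0],-0.14],[[83,54,0],-0.28],[[124,82,0],-0.42],[[166,109,0],-0.56],[[207,136,0],-0.7]]}}

```text
t: 3.0
eef_pos: [480.4, 184.9, 389.8]
tcp_rot: [3.141, 0.0, 2.529]
ft_force: [0.7, -2.3, -0.4]
opening: 1.001
grip_force: 0.0
```

>>> {"api": "jog_arm", "payload": {"motion": [[[0,0,40],-0.08],[[0,0,85],-0.08],[[0,0,130],-0.08],[[0,0,170],-0.08],[[0,0,170],-0.08]]}}

```text
t: 3.5
eef_pos: [478.4, 182.1, 215.8]
tcp_rot: [-3.136, -0.006, 2.603]
ft_force: [-0.1, -0.7, 0.4]
opening: 0.998
grip_force: 0.0
```

```bash
python3 - <<'E'
from cell import *
import numpy as np
s=state();x,y,z=s["eef_pos"];w=s["tcp_rot"][2];print(s["eef_pos"],s["tcp_rot"],s["joints"])
d=np.array([480.2-x,185-y]);print(d@[np.cos(w),np.sin(w)],d@[np.sin(w),-np.cos(w)],z-106,w-2.607)
E
```

```text
[478.43626871 182.1039786  215.80207621] [-3.13602489 -0.00553117  2.60276615] [ 2.34660570e-01  3.62623626e-01  1.85696692e+00 -1.48974161e-04
  9.29849353e-01 -7.97235106e-01]
-0.02779781993045992 3.3907101464396527 109.80207620767311 -0.004233846857277346
```

>>> {"api": "jog_arm", "payload": {"motion": [[[0,0,30],0],[[0,0,60],0],[[0,0,70],0],[[0,0,70],0],[[0,0,70],0]]}}

```text
t: 4.0
eef_pos: [481.1, 182.8, 151.3]
tcp_rot: [3.14, 0.001, 2.603]
ft_force: [0.5, -1.1, -0.1]
opening: 1.0
grip_force: 0.0
```

```bash
cat > st.py <<'E'
from cell import *
import numpy as np,sys
gx,gy,gz,gw=map(float,sys.argv[1:])
s=state();x,y,z=s["eef_pos"];w=s["tcp_rot"][2];print(s["t"],np.round(s["eef_pos"],1),np.round(s["tcp_rot"],3),np.round(s["ft_force"],1))
d=np.array([gx-x,gy-y]);print("tool dx,dy,dz",np.round([d@[np.cos(w),np.sin(w)],d@[np.sin(w),-np.cos(w)],z-gz],1),"turn",round(w-gw,3))
E
python3 st.py 480.2 185 106 2.607
```

```text
4.0 [481.1 182.8 151.3] [3.140e+00 1.000e-03 2.603e+00] [ 0.5 -1.1 -0.1]
tool dx,dy,dz [ 1.9  1.5 45.3] turn -0.004
```

>>> {"api": "jog_arm", "payload": {"motion": [[[1,1,20],0],[[2,1.5,38],0],[[2,1.5,45],0],[[2,1.5,45],0],[[2,1.5,45],0]]}}

```text
t: 4.5
eef_pos: [479.9, 185.0, 105.7]
tcp_rot: [3.141, 0.001, 2.603]
ft_force: [-1.2, -1.1, -0.1]
opening: 1.0
grip_force: 0.0
```

```bash
python3 st.py 480.2 185 106 2.607
```

```text
4.5 [479.9 185.  105.7] [3.141e+00 1.000e-03 2.603e+00] [-1.2 -1.1 -0.1]
tool dx,dy,dz [-0.3  0.2 -0.3] turn -0.004
```

>>> {"api": "jog_arm", "payload": {"motion": [[[0,0,0],0],[[0,0,0],0],[[0,0,0],0],[[0,0,0],0],[[0,0,0],0]], "grip": 1}}

```text
t: 5.0
eef_pos: [479.4, 184.8, 104.7]
tcp_rot: [-3.142, 0.0, 2.603]
ft_force: [-0.5, -0.4, 1.8]
opening: 0.639
grip_force: 5.0
```

>>> {"api": "jog_arm", "payload": {"motion": [[[0,0,0],0],[[0,0,0],0],[[0,0,0],0],[[0,0,0],0],[[0,0,0],0]]}}

```text
t: 5.5
eef_pos: [479.4, 184.3, 105.9]
tcp_rot: [-3.141, 0.001, 2.604]
ft_force: [-4.0, -7.0, 19.7]
opening: 0.302
grip_force: 30.0
```

>>> {"api": "jog_arm", "payload": {"motion": [[[0,0,-1],0],[[0,0,-3],0],[[0,0,-5],0],[[0,0,-5],0],[[0,0,-5],0]]}}

```text
t: 6.0
eef_pos: [479.3, 184.9, 109.5]
tcp_rot: [-3.141, -0.0, 2.603]
ft_force: [0.2, 0.2, -1.3]
opening: 0.267
grip_force: 30.0
```

>>> {"api": "jog_arm", "payload": {"motion": [[[0,0,-15],0],[[0,0,-35],0],[[0,0,-65],0],[[0,0,-100],0],[[0,0,-135],0]]}}

```text
t: 6.5
eef_pos: [479.0, 184.8, 245.6]
tcp_rot: [-3.141, -0.001, 2.603]
ft_force: [0.3, 0.3, -1.6]
opening: 0.266
grip_force: 30.0
```

>>> {"api": "jog_arm", "payload": {"motion": [[[0,0,-30],0],[[0,0,-40],0],[[0,0,-40],0],[[0,0,-40],0]]}}

```text
t: 6.9
eef_pos: [478.9, 184.8, 283.1]
tcp_rot: [-3.14, -0.001, 2.603]
ft_force: [-0.3, 0.1, -1.4]
opening: 0.268
grip_force: 30.0
```

```bash
python3 st.py 483.1 380.2 206 2.065; python3 - <<'E'
from h import *
from cell import *
import pickle
from scipy.optimize import minimize
s=state();x,y,z=s["eef_pos"];w=s["tcp_rot"][2]
P={n:read_camera(n) for n in("scene","top")};C={}
for n in P:
    q=proj(P[n],[[x,y,z-40]])[0];print(n,q)
    for d in cut_out("clip",P[n]):
        b=d["box"];print(np.round(b),round(d["p"],2))
        if n not in C and b[0]-15<q[0]<b[2]+15 and b[1]-30<q[1]<b[3]+30: C[n]=d["region"]
pickle.dump((P,C),open("m2.pkl","wb"))
overlay(P["scene"],[(place(clip(0),x,y,w+np.pi,z-106),(0,0,255))],"pics/held.png",(260,170,420,330),(600,1))
E
```

```text
6.9 [478.9 184.8 283.1] [-3.140e+00 -1.000e-03  2.603e+00] [-0.3  0.1 -1.4]
tool dx,dy,dz [ 96.7 169.9  77.1] turn 0.538
scene [341.95324421 181.04883383]
[397. 240. 431. 290.] 0.96
[325. 150. 356. 221.] 0.72
top [310.60614389 245.28897514]
```

View pics/held.png

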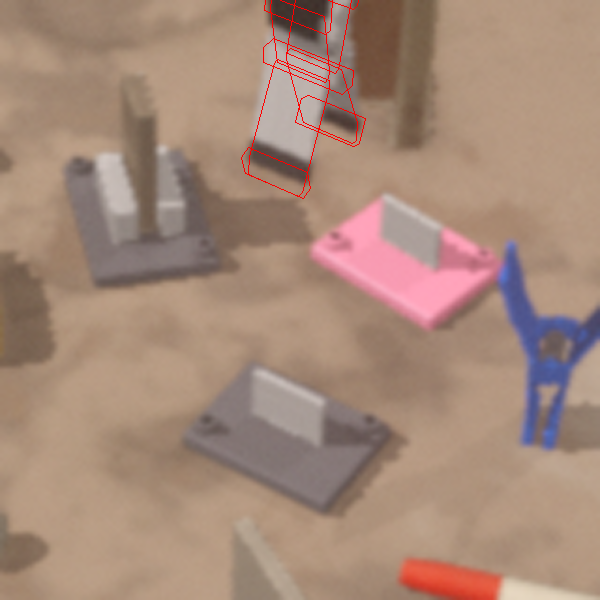

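>>> {"api": "jog_arm", "payload": {"motion": [[[16,28,0],0.1],[[38,66,0],0.22],[[60,105,0],0.34],[[82,144,0],0.46],[[97,170,0],0.538]]}}

```text
t: 7.6
eef_pos: [482.9, 383.2, 283.5]
tcp_rot: [-3.14, -0.0, 2.061]
ft_force: [0.8, -0.5, -1.2]
opening: 0.269
grip_force: 30.0
```

>>> {"api": "jog_arm", "payload": {"motion": [[[0,0,15],0],[[0,0,25],0],[[0,0,25],0],[[0,0,25],0]]}}

```text
t: 8.0
eef_pos: [483.5, 380.0, 259.5]
tcp_rot: [-3.141, 0.0, 2.064]
ft_force: [-0.4, 0.4, -1.1]
opening: 0.265
grip_force: 30.0
```

```bash
python3 st.py 483.1 380.2 200 2.065; python3 - <<'E'
from h import *
from cell import *
s=state();x,y,z=s["eef_pos"];w=s["tcp_rot"][2]
P={n:read_camera(n) for n in("scene","top")}
sets=[(place(clip(0),x,y,w+np.pi,z-101.5),(0,0,255)),(place(TALL,483.1,380.2,-1.077),(255,255,0))]
q=proj(P["scene"],[[x,y,z-80]])[0].astype(int)
overlay(P["scene"],sets,"pics/hov.png",(q[0]-60,q[1]-50,q[0]+60,q[1]+70),(600,1))
E
```

```text
8.0 [483.5 380.  259.5] [-3.141  0.     2.064] [-0.4  0.4 -1.1]
tool dx,dy,dz [ 0.4 -0.2 59.5] turn -0.001
```

View pics/hov.png

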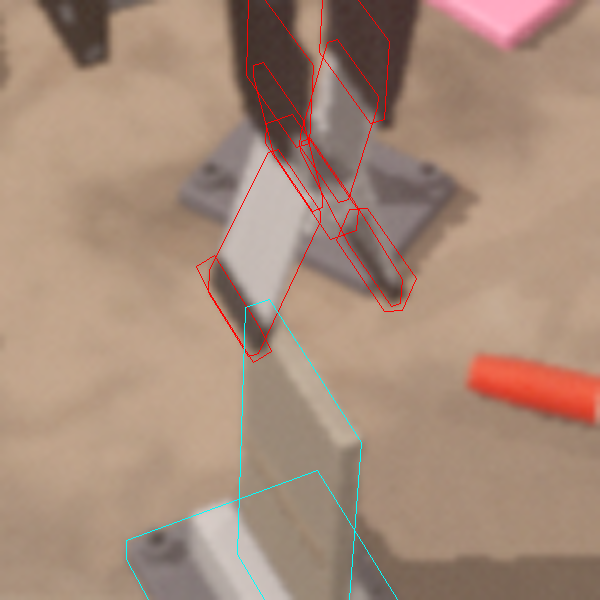

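>>> {"api": "jog_arm", "payload": {"motion": [[[0,0,12],0],[[0,0,24],0],[[0,0,36],0],[[0,0,48],0],[[0,0,59],0]]}}

```text
t: 8.6
eef_pos: [483.1, 380.4, 199.2]
tcp_rot: [-3.141, 0.0, 2.065]
ft_force: [0.6, 1.0, -1.0]
opening: 0.261
grip_force: 30.0
```

>>> {"api": "jog_arm", "payload": {"motion": [[[0,0,0],0],[[0,0,0],0],[[0,0,0],0]]}}

```text
t: 8.9
eef_pos: [483.5, 380.7, 201.1]
tcp_rot: [3.141, 0.0, 2.065]
ft_force: [0.3, -0.2, -1.4]
opening: 0.262
grip_force: 30.0
```

```bash
python3 st.py 483.1 380.2 200 2.065; python3 - <<'E'
from h import *
from cell import *
s=state();x,y,z=s["eef_pos"];w=s["tcp_rot"][2]
p=read_camera("scene")
sets=[(place(clip(0)[2:],x,y,w+np.pi,z-101.5),(0,0,255))]
q=proj(p,[[x,y,z-70]])[0].astype(int)
a=(q[0]-40,q[1]-40,q[0]+40,q[1]+50)
overlay(p,sets,"pics/f1.png",a,(390,1));overlay(p,[],"pics/f2.png",a,(390,1))
cv2.imwrite("pics/fin.png",np.hstack([cv2.imread("pics/f2.png"),cv2.imread("pics/f1.png")]))
E
```

```text
8.9 [483.5 380.7 201.1] [3.141 0.    2.065] [ 0.3 -0.2 -1.4]
tool dx,dy,dz [-0.3 -0.6  1.1] turn -0.0
```

View pics/fin.png

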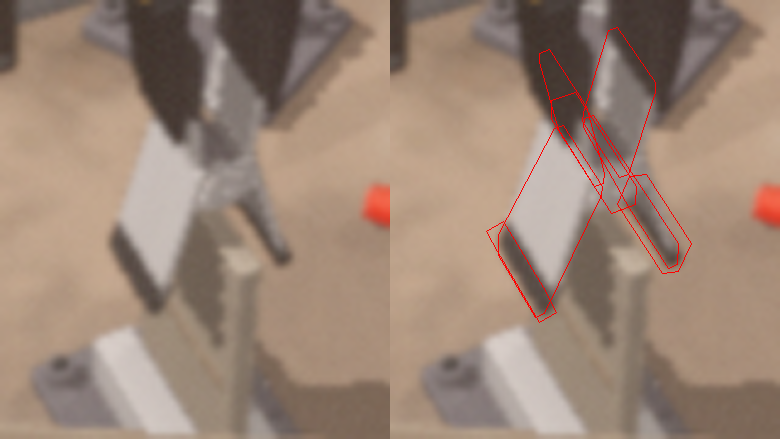

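```bash
python3 -c "
from cell import *
print(job_done())"
```

```text
the job is handed in; nothing more can be done
None
```

The job is handed in: the arm holds the clip with its jaws at the open stop, astride the middle of the tall plate's top edge and square to it, lips about 25 mm below the edge. The wrist force shows only the clip's weight, so it touches neither the plate nor the stand, and no other contact showed on the way.

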